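Pin the crank onto the coffee mill

ROBOT

A 6-joint arm with a two-finger parallel gripper is mounted at the origin on a cart in front of the work surface, level with it; the furniture and walls round the work are solid. World frame = base frame: x ahead of the robot, y to its left, z up, the work surface at z = 0. Lengths are in mm, angles in degrees, forces in N, time in s.
With the tool pointing down it reaches from about 200 to 875 mm from the base axis. Payload 3.4 kg.
Tool frame: the origin (TCP) lies at the very end of the fingers, on their centre line; the grasp point (between the pads) lies 19 mm behind it (grip_point_offset is the z of the grasp point in the tool frame, in mm); z points along the fingers, y is the line along which they close (so a half turn about z gives the same grasp; the last joint's range is limited). The gripper opens to 94 mm and grips with 3 to 60 N. Pads are 16 mm wide; open, the fingers measure 119 mm over their backs; the gripper's body (75 mm by 177 mm) begins 78 mm behind the grasp point.
Start: joints at [68.984, 15.808, 86.224, -0, 77.962, -6.933], TCP at [139.932, 557.749, 205.493] pointing down, gripper open.
Joint ranges: [-165.64, 165.64], [-43.16, 119.46], [12.63, 154.43], [-67.54, 247.53], [6.08, 155.33], [-154.97, 154.97]. Speed limits (degrees/s): [147.25, 147.25, 180, 180, 180, 180].

INTERFACE

Orientations are given as [roll, pitch, yaw] about the fixed x, y, z axes, in that order (R = Rz(yaw) Ry(pitch) Rx(roll)).
In Python, from plant import * gives the robot as it stands.
- The arm moves only by the shell command python3 -m handwheel 'ROWS' [OPENING] [FORCE]. ROWS is JSON, a list of rows, each an object with "slide": the shift along the world's x, y, z in m, a list of three; "rotation": the turn, a rotation vector about the world's x, y, z in degrees, a list of three. In form: [{"slide": [tx, ty, tz], "rotation": [wx, wy, wz]}, ...]. A call has 1 to 12 rows; each row is the pose to reach, as a shift and turn from the pose commanded when the call began; what a row does not reach only later rows make up. A row lasts 1/10 s, in which the tool goes at most 50 mm and 8.59 degrees, less where a joint would pass 70% of its speed; a pose out of reach is approached as far as the arm can. A call with a gripper value outside its range is refused whole. OPENING is the opening, from 0 (shut) to 1 (fully open), set as the call begins (- or left out, the last holds). The fingers move at their own pace and stop on an object; FORCE is the grip in N (left out, the last holds). Time passes only in rows, so rows that repeat a pose let the fingers close. It gives the time, the measured TCP pose, the force, the opening and the grip force at its end, in the units of the state.
- get_obs(): the state, without advancing time (a new reading comes with each control period).
- capture(name): name is "scene" or "side" or "wrist"; returns the picture (400x640x3 uint8, red, green, blue); there is no depth.
- calibration(name): a dict with "fx", "fy", "cx", "cy" (pixels), "dist" ([k1, k2, p1, p2, k3] as OpenCV has them; the pictures are not rectified), "rvec" (rotation vector, rad) and "tvec" (3), from world to camera coordinates, as OpenCV has them; the wrist camera has in their place "T_tool_cam" (4x4, takes a point from camera to tool coordinates, whose origin is the TCP and whose axes are the flange's). Camera axes: x right, y down, z forward; pixel columns grow to the right and rows downward; lengths in mm; the calibration is good to about 2 mm. A picture is of the moment at which its call begins: read the wrist's pose just before it. calibration takes no time and is no camera call.
- finish_job(): hands the job in; it is judged then, once.
The state is a dict: "t": time; "q": joint angles; "joint_vel": joint speeds; "effort": joint torques, N m; "position": TCP position; "tcp_rot": TCP orientation; "contact_force": force on the tool from outside, world axes, zero at the start; "torque": the same for the moment, N m; "grip_width": opening from 0.0 (shut) to 1.0 (fully open); "gripper_force": force on a finger pad.
Only numpy, scipy, OpenCV 4.12 (cv2) and the standard library are available. Lean on these libraries where they do the work, as an engineer would, in place of code of your own. Each camera call takes 0.05 s, during which the arm holds its last target. There are 200 camera calls.

TASK

Fasten the crank of the hand coffee mill: feel for the place where the cross-hole in its hub meets the hidden hole in the spindle, push the linch pin from the wooden block right through both until its collar sits on the hub, then flip the ring over the end of the hub until it snaps behind the pin's tip. Go gently, never forcing the pin, the ring or the mill; leave the mug, pods and creamer where they stand, and let go of everything.

Things in the scene. Friction and masses are not known exactly. Their poses are not given: they have to be found in the camera images.
- mill: hand coffee mill, dark green cast body, steel funnel hopper on top; fixed; base 160 x 110 mm. Origin: centre of its underside on the worktop; z up, its -x is the crank end. The hopper is 102 mm wide, centred at x = +42 mm, rim 222 mm above the worktop
- mill_axis (a point): front end of the mill's bearing, on the spindle's axis, 125 mm above the worktop. The level spindle, a square steel bar 16 mm across with a vertical 9.2 mm cross-hole, runs from here along the mill's -x through the crank's hub and ends 27 mm past its hole. It does not turn. The grind adjuster has set it in or out, so its hole hides up to 8 mm either way of the middle, and stays there
- hub_hole (a point): centre of the mouth of the 9.2 mm cross-hole in the hub's top face, 137 mm above the worktop; moves with the crank, axes parallel to the mill's. The hole goes down through the 3.5 mm top wall, the spindle (top face 4 mm below the hub's) and the bottom wall (underside 24 mm below the mouth)
- hub_end (a point): middle of the open outer end of the hub, 12 mm from the hole towards the mill's -x, 125 mm above the worktop. Hub: dark square socket on the spindle, 24 mm wide and high, 45 mm long. At its other end, 21 mm and more inboard of the hole, a flat arm leaves to the mill's -y and down, with a wooden grip 120 mm out that points to -x
- crank (a joint): how far the hub is slid outwards on the spindle (m), positive to the mill's -x, range -0.012 to 0.015; it stays where it is left and takes about 3 N to slide. Starts 0.010 to 0.014 out. At 0 its hole is over the middle of the spindle hole's possible places; the holes really meet somewhere from -0.008 to +0.008, to be found by feel
- pin: steel linch pin, about 90 g with its ring. Origin: on its axis, at the underside of the collar; z up to the head; -x is the side to which the ring flips. Stands upright in the block, about 2.5 mm loose there; in the hub only its weight holds it down until the ring is on. In the hub its -x must point to the mill's -x, so that the ring goes over the hub's outer end
- pin_head (a point): top centre of the pin's head, 25 mm above the pin's origin. The head is a block 10 mm along the pin's x (the faces to grip) and 13 mm along y; below it the collar, 16 mm across and 3 mm high. With the ring upright there is room for a finger on each x face
- pin_tip (a point): end of the pin's shank, 38.2 mm below its origin. Shank 8 mm across, polished and slippery (friction 0.2); blunt flat end 6 mm across with a 1 mm chamfer
- ring (a joint): angle (rad) of the ring about its hinge. 0: upright over the head; pi/2: level, to the pin's -x; pi: straight down round the shank. Stays where left (light friction) until about 3.03, where the wire meets the pin's tip; pushed on with some 5 to 15 N it stretches 1.5 mm, rides over the tip and snaps behind it, to lie between 3.23 and the stop at 3.38
- ring_wire: the ring, 4 mm brass-coloured wire. Origin on its hinge, which runs along the pin's y through the head, 8 mm above the pin's origin; z from the hinge to the ring's far end, y along the hinge. Wire centreline: far end 46.7 mm from the hinge; legs 15.5 mm to either side at the hinge, 21 mm at 19 mm from it, 20 mm at 29 mm, 16 mm at 38 mm
- block: light wooden parts block, 96 x 58 x 52 mm, fixed; origin: centre of its underside
- block_hole (a point): mouth of the hole in which the pin stands, 10.5 mm wide, 44 mm deep, in the block's top face 52 mm above the worktop
- pod_brewer: coffee machine, fixed, taller than 350 mm, about 200 mm wide, between the block and the mill and behind them; origin under its middle, its drip tray reaches 210 mm from there towards the robot. Carry the pin round in front of it. Wall cabinets hang 530 mm above the back of the worktop
- mug_b: green and white mug, 78 mm wide, 101 mm tall, origin at the underside; leave it alone
- pod_2: coffee pod, 51 mm wide, 44 mm tall, dark green top, origin at the underside; leave it alone
- pod_6: coffee pod, 51 mm wide, 44 mm tall, dark blue top, origin at the underside; leave it alone
- creamer_1: small creamer cup, 39 mm wide, 24 mm tall, origin at the underside; leave it alone

How it is judged (in metres and radians):
On the way, in this order (a step that is already met when the one before it is completed fails the run):
1. the pin is drawn out of the block (z of pin_tip in the frame of block above 0.06 m), for 0.1 s.
2. the pin is pushed through hub and spindle, collar down on the hub, ring still open (distance between pin and hub_hole below 0.004 m and value of joint ring below 3.1 rad), for 0.2 s.
At the end, for the whole second after the job is handed in: The pin stands upright in the hub with its collar's underside within 4 mm of the mouth of the hub's hole (so it passes through hub and spindle), the ring reads more than 3.17 rad (snapped behind the tip), and the pin is at rest and released (distance between pin and hub_hole below 0.004 m and angle between the z axis of pin and the z axis of mill, either way round below 0.15 rad and value of joint ring above 3.17 rad and linear speed of pin below 0.02 m/s and contact force between the fingers and pin below 0.1 N and contact force between the fingers and mill below 0.1 N); the robot touches nothing.
It fails at once if while it is pushed in, the pin is forced against hub or spindle with more than 30 N (value of joint ring below 0.5 rad and contact force between pin and mill above 30 N).
It fails at once if the robot bears on the mill or its crank with more than 30 N (contact force between any of the fingers, the arm and mill above 30 N).
It fails at once if the ring is pushed with more than 30 N (contact force between the fingers and ring_wire above 30 N).
It fails at once if the mug, a pod or the creamer is pushed more than 2 cm (distance of any of mug_b, pod_2, pod_6, creamer_1 from where it was at the start of the episode above 0.02 m).
It also fails if it takes over 67 s, if anything falls off the work surface, if the arm or the gripper's body presses on something with over 40 N, if the wrist force passes 120 N, or if a joint passes its speed limit or range.

## Working session

There is one attempt and no reset: what is moved stays moved. The work goes in short steps, Python scripts to look and compute and a shell command to move; the robot and the scene stay as the last step left them, time stands still between calls to the robot, and variables do not carry over. Pictures are saved under pics/ and viewed, at most 10 in all, crops included, and the job is handed in when it is done.

```bash
mkdir -p pics; ls; python3 - <<'E'
from plant import *
import cv2, json
o=get_obs(); print({k:o[k] for k in('t','position','tcp_rot','contact_force','grip_width')})
for n in('scene','side','wrist'):
    cv2.imwrite(f'pics/{n}0.png',capture(n)[:,:,::-1]); print(n,calibration(n))
E
```

```text
pics
{'t': 0.0, 'position': array([139.75273528, 557.17183954, 204.63479119]), 'tcp_rot': array([-1.79898373e+02, -1.00290105e-02,  1.65913667e+02]), 'contact_force': array([-0.17046627, -0.12105648, -0.67735564]), 'grip_width': 0.9945608066549675}
scene {'fx': 380.61035139865726, 'fy': 380.61035139865726, 'cx': 319.019698757119, 'cy': 203.41444539849152, 'dist': array([-0.02388577,  0.        ,  0.        ,  0.        ,  0.        ]), 'rvec': array([ 2.04080131, -0.9302337 ,  0.45536373]), 'tvec': array([-320.20190773,  370.09888421,  605.15805718])}
side {'fx': 402.87239706870366, 'fy': 402.87239706870366, 'cx': 324.50974989021114, 'cy': 196.01319115251914, 'dist': array([-0.07188745,  0.        ,  0.        ,  0.        ,  0.        ]), 'rvec': array([ 0.14099014,  2.99657889, -0.80857614]), 'tvec': array([ 540.90737035,  -53.58621691, 1262.64241009])}
wrist {'fx': 359.64283969223897, 'fy': 359.64283969223897, 'cx': 319.75638852106306, 'cy': 202.7962224641552, 'dist': array([-0.08391603,  0.        ,  0.        ,  0.        ,  0.        ]), 'T_tool_cam': array([[ 1.81708116e-05, -9.63912808e-01, -2.66218141e-01,
         7.77961954e+01],
       [ 9.99998793e-01,  4.31065162e-04, -1.49252954e-03,
         3.73047597e-02],
       [ 1.55342571e-03, -2.66217793e-01,  9.63911652e-01,
        -1.79788299e+02],
       [ 0.00000000e+00,  0.00000000e+00,  0.00000000e+00,
         1.00000000e+00]])}
```

```bash
python3 - <<'E'
import cv2,numpy as np
a=cv2.imread('pics/scene0.png');b=cv2.imread('pics/side0.png');c=cv2.imread('pics/wrist0.png')
cv2.imwrite('pics/sc.png',cv2.resize(a,(800,500)))
cv2.imwrite('pics/si.png',cv2.resize(b,(800,500)))
cv2.imwrite('pics/wr.png',cv2.resize(c,(800,500)))
E
```

```text
(no output)
```

View pics/sc.png

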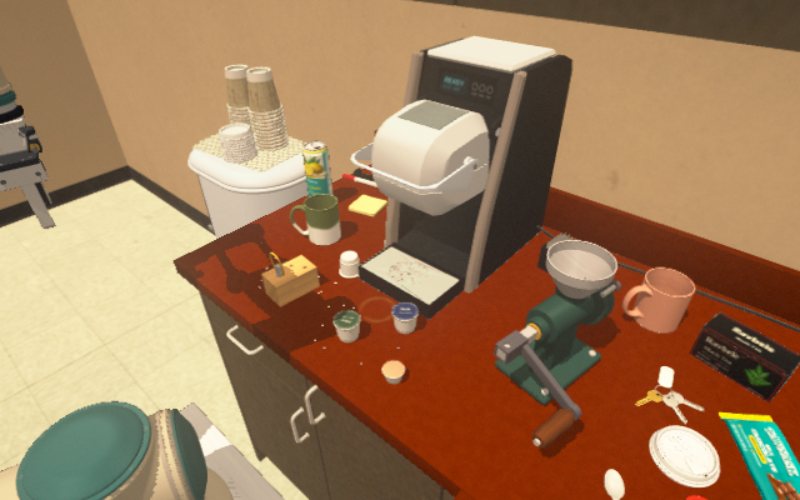

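View pics/si.png

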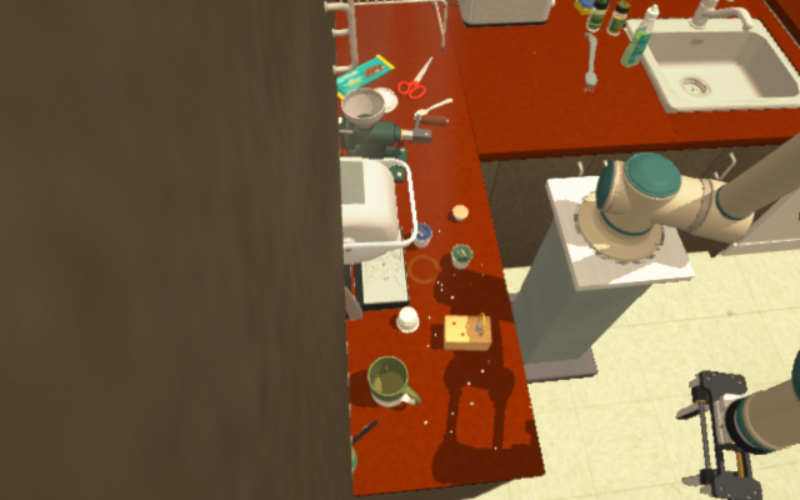

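View pics/wr.png

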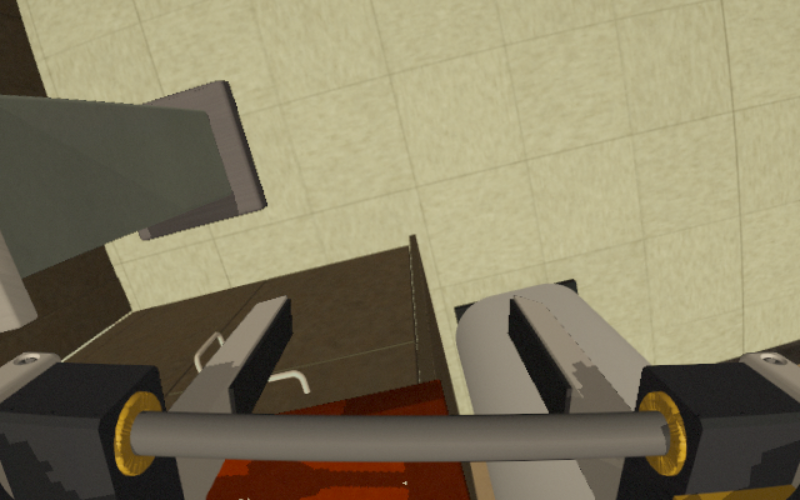

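The scene view shows the block at (290,280) with the pin at (278,262), the mill at (560,330) with its hub's outer end at about (505,348), pods at (347,325) and (405,317), and the creamer at (393,371). In the side view the pin is at (480,323) and the hub's end at (430,136).

```bash
cat > h.py <<'E'
import numpy as np,cv2
from plant import *
from scipy.spatial.transform import Rotation as R
def cam(n,obs=None):
    c=calibration(n);K=np.array([[c['fx'],0,c['cx']],[0,c['fy'],c['cy']],[0,0,1]])
    if n=='wrist':
        T=np.eye(4);T[:3,:3]=R.from_euler('xyz',obs['tcp_rot'],degrees=True).as_matrix();T[:3,3]=obs['position']
        M=np.linalg.inv(T@np.array(c['T_tool_cam']))
    else:
        M=np.eye(4);M[:3,:3]=cv2.Rodrigues(c['rvec'])[0];M[:3,3]=c['tvec']
    return K,np.array(c['dist']),M
def ray(cm,uv):
    K,d,M=cm;p=cv2.undistortPoints(np.array([[uv]],float),K,d)[0,0]
    v=M[:3,:3].T@np.array([p[0],p[1],1]);return -M[:3,:3].T@M[:3,3],v/np.linalg.norm(v)
def atz(cm,uv,z):
    o,v=ray(cm,uv);return o+v*(z-o[2])/v[2]
def tri(rs):
    A=np.zeros((3,3));b=np.zeros(3)
    for o,v in rs:
        P=np.eye(3)-np.outer(v,v);A+=P;b+=P@o
    x=np.linalg.solve(A,b);return x,[np.linalg.norm((np.eye(3)-np.outer(v,v))@(x-o)) for o,v in rs]
def proj(cm,p):
    K,d,M=cm;return cv2.projectPoints(np.atleast_2d(np.array(p,float)),cv2.Rodrigues(M[:3,:3])[0],M[:3,3],K,d)[0][:,0]
E
python3 - <<'E'
from h import *
S=cam('scene');D=cam('side')
for n,a,b in[('pinhead',(278,257),(480,318)),('hubend',(505,348),(431,137))]:
    print(n,tri([ray(S,np.array(a)/1.25),ray(D,np.array(b)/1.25)]))
for n,a,z in[('pod2',(347,316),44),('pod6',(405,309),44),('cream',(393,366),24),('cup',(349,253),40),('mug',(322,200),101)]: print(n,atz(S,np.array(a)/1.25,z))
a=cv2.imread('pics/scene0.png');b=cv2.imread('pics/side0.png')
def cr(im,x,y,w,h): return cv2.resize(im[y:y+h,x:x+w],(400,300),interpolation=cv2.INTER_CUBIC)
cv2.imwrite('pics/c1.png',np.vstack([np.hstack([cr(a,200,190,80,60),cr(b,340,240,80,60)]),np.hstack([cr(a,385,190,120,90),cr(b,260,65,120,90)])]))
E
```

```text
pinhead (array([416.52838373, 254.99427217,  98.00497484]), [np.float64(0.16648082695360414), np.float64(0.16648082695368235)])
hubend (array([ 465.72145454, -217.30874637,  129.80450853]), [np.float64(6.103834461251629), np.float64(6.103834461251781)])
pod2 [426.34448967  74.83393416  44.        ]
pod6 [510.11861252   6.0796733   44.        ]
cream [406.29291261 -56.42632446  24.        ]
cup [569.20703953 218.69660501  40.        ]
mug [618.80661657 354.55064213 101.        ]
```

View pics/c1.png

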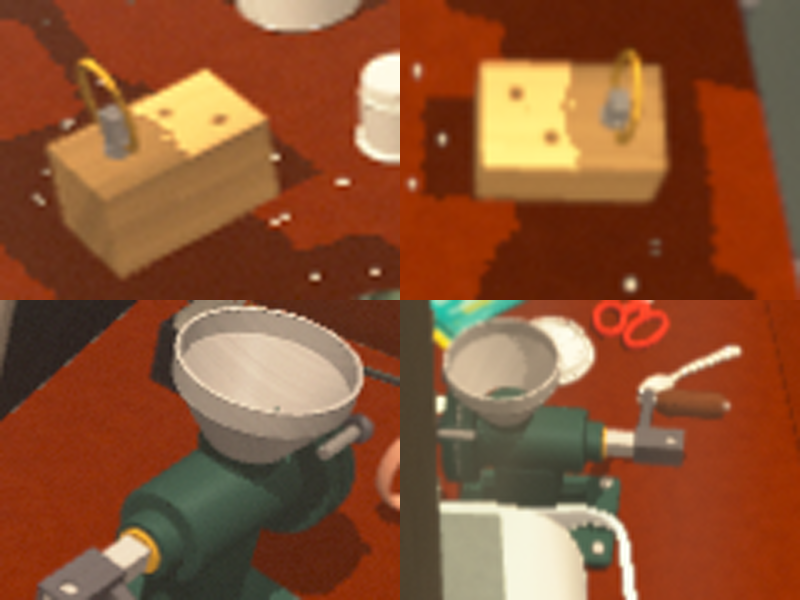

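The crops show the pin head's top at scene (222.6,211.6) and side (383.4,259), the ring plane roughly along world y, and the hub's cross-hole as a light dot at scene (405.4,276.4) and side (341.6,107).

```bash
python3 - <<'E'
from h import *
S=cam('scene');D=cam('side')
for n,a,b,z in[('pinhead',(222.6,211.6),(383.4,259),77),('hubhole',(405.4,276.4),(341.6,107),137)]:
    print(n,tri([ray(S,a),ray(D,b)]),atz(S,a,z),atz(D,b,z))
print('loop front (side), z=250,300',atz(D,(332,185),250),atz(D,(332,185),300))
print(R.from_matrix(R.from_euler('xyz',[180,0,90],degrees=True).as_matrix()@R.from_euler('xyz',[180,0,165.92],degrees=True).as_matrix().T).as_rotvec(degrees=True))
E
```

```text
pinhead (array([416.13503358, 259.42939906,  77.37304002]), [np.float64(0.3517458480530461), np.float64(0.35174584805292386)]) [416.70261581 259.7010593   77.        ] [415.75561543 259.46748322  77.        ]
hubhole (array([ 472.12349861, -220.36913439,  134.49615788]), [np.float64(1.7223765999050542), np.float64(1.722376599905145)]) [ 471.75879618 -222.05282311  137.        ] [ 471.3933283  -216.45757564  137.        ]
loop front (side), z=250,300 [540.6680611  128.99521779 250.        ] [545.23646297 159.70038004 300.        ]
[ 2.14957102e-30 -4.32668970e-31 -7.59200000e+01]
```

```bash
python3 -m handwheel '[{"slide":[0.03,-0.033,0],"rotation":[0,0,-8.4]},{"slide":[0.06,-0.066,0],"rotation":[0,0,-16.8]},{"slide":[0.09,-0.1,0],"rotation":[0,0,-25.2]},{"slide":[0.12,-0.133,0],"rotation":[0,0,-33.6]},{"slide":[0.15,-0.167,0],"rotation":[0,0,-42]},{"slide":[0.18,-0.2,0],"rotation":[0,0,-50.4]},{"slide":[0.21,-0.233,0],"rotation":[0,0,-58.8]},{"slide":[0.24,-0.267,0],"rotation":[0,0,-67.2]},{"slide":[0.27,-0.3,-0.015],"rotation":[0,0,-75.9]},{"slide":[0.27,-0.3,-0.015],"rotation":[0,0,-75.9]},{"slide":[0.27,-0.3,-0.015],"rotation":[0,0,-75.9]}]'
python3 - <<'E'
from h import *
o=get_obs();print(o['position'],o['tcp_rot'],o['q'])
im=capture('wrist')[:,:,::-1].copy();cv2.imwrite('pics/w1.png',im)
W=cam('wrist',o)
p=proj(W,[[416,259,77],[416,259,60]]);print(p)
x,y=p[0].astype(int);c=im[max(0,y-75):y+75,x-100:x+100];print(max(0,y-75),x-100)
cv2.imwrite('pics/w1c.png',cv2.resize(c,(800,int(800*c.shape[0]/c.shape[1])),interpolation=cv2.INTER_CUBIC))
E
```

```text
t: 1.25
position: [409.8, 257.0, 189.9]
tcp_rot: [-179.9, 0.0, 89.9]
contact_force: [-1.1, 0.2, 0.5]
grip_width: 1.0
gripper_force: 0.0
[409.8252482  257.03502887 189.92314432] [-1.79893065e+02  5.77178698e-03  8.99230810e+01] [2.38161000e+01 8.54804640e+00 9.82094975e+01 3.97007883e-02
 7.33425687e+01 2.38816110e+01]
[[327.86857274 196.23368407]
 [327.49356071 191.43449091]]
121 227
```

View pics/w1c.png

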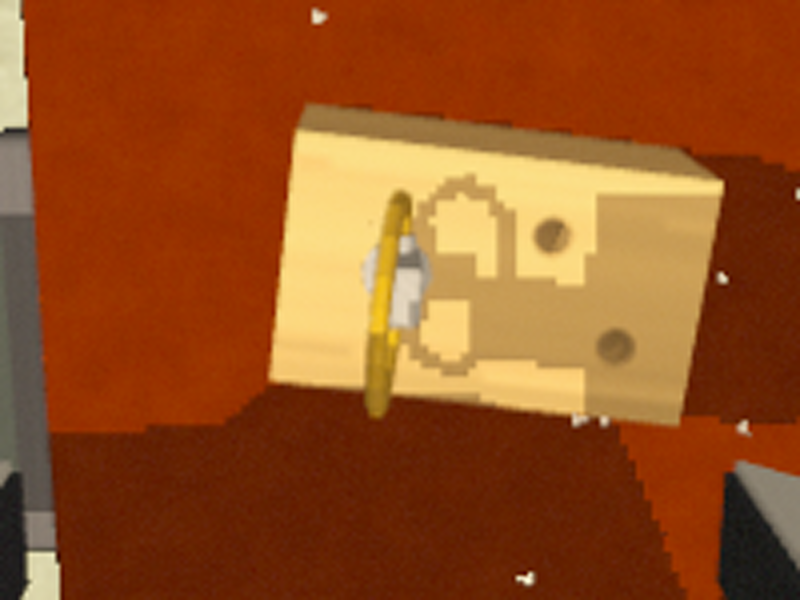

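The ring (crop (400,195)–(377,415)) leans slightly towards world −x of the head at (407,282). The collar's centre is near (397,270), and the block and pin are turned about −6°.

```bash
python3 - <<'E'
from h import *
o=get_obs();W=cam('wrist',o)
f=lambda u,v:(227+u/4,121+v/4)
for n,u,v,z in[('collar',397,270,54.5),('head',409,290,77),('headL',395,290,77),('ringfar',387,300,106),('leg1',400,195,79),('leg2',377,415,79),
 ('blkA',297,130,52),('blkB',722,185,52),('blkC',680,425,52),('blkD',272,381,52)]: print(n,atz(W,f(u,v),z).round(1))
E
python3 - <<'E'
import cv2
im=cv2.imread('pics/w1.png');c=im[160:230,295:365]
cv2.imwrite('pics/w1d.png',cv2.resize(c,(600,600),interpolation=cv2.INTER_LANCZOS4))
E
```

```text
collar [414.7 261.2  54.5]
head [416.8 262.2  77. ]
headL [413.9 262.2  77. ]
ringfar [411.9 267.5 106. ]
leg1 [414.8 282.8  79. ]
leg2 [410.1 235.2  79. ]
blkA [392.4 292.5  52. ]
blkB [487.6 280.4  52. ]
blkC [481.4 223.4  52. ]
blkD [385.8 234.2  52. ]
```

View pics/w1d.png

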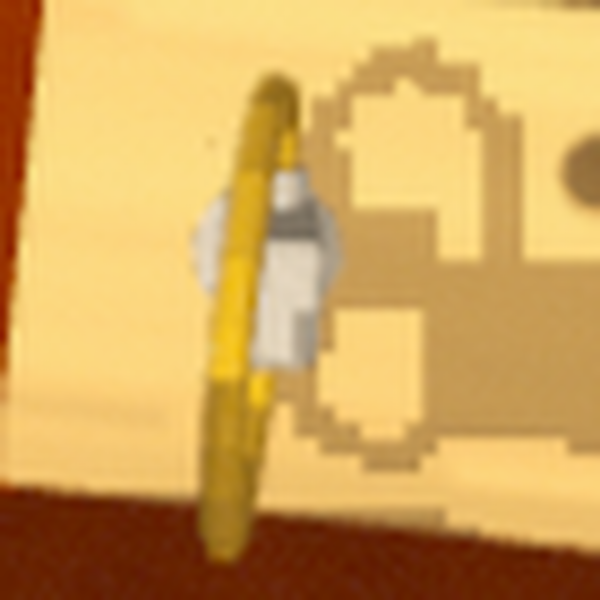

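The collar spans crop x 195–342 (centre at 268), so the pin is at about x 415, y 260.5. The ring leans about 4 mm to −x, so its flip side is probably world −x. I'll descend round the head at yaw 84.

```bash
python3 -m handwheel '[{"slide":[0.005,0.0035,-0.03],"rotation":[0,0,-6]},{"slide":[0.005,0.0035,-0.06],"rotation":[0,0,-6]},{"slide":[0.005,0.0035,-0.09],"rotation":[0,0,-6]},{"slide":[0.005,0.0035,-0.115],"rotation":[0,0,-6]},{"slide":[0.005,0.0035,-0.131],"rotation":[0,0,-6]},{"slide":[0.005,0.0035,-0.131],"rotation":[0,0,-6]},{"slide":[0.005,0.0035,-0.131],"rotation":[0,0,-6]}]' && python3 -m handwheel '[{"slide":[0,0,0],"rotation":[0,0,0]},{"slide":[0,0,0],"rotation":[0,0,0]},{"slide":[0,0,0],"rotation":[0,0,0]},{"slide":[0,0,0],"rotation":[0,0,0]},{"slide":[0,0,0],"rotation":[0,0,0]},{"slide":[0,0,0],"rotation":[0,0,0]},{"slide":[0,0,0],"rotation":[0,0,0]},{"slide":[0,0,0],"rotation":[0,0,0]}]' 0 40
```

```text
t: 2.0
position: [414.5, 262.5, 60.0]
tcp_rot: [180.0, -0.0, 84.2]
contact_force: [0.4, -1.0, -0.8]
grip_width: 1.001
gripper_force: 0.0
t: 2.8
position: [414.9, 261.2, 59.5]
tcp_rot: [-180.0, 0.0, 84.0]
contact_force: [0.1, 0.7, -0.1]
grip_width: 0.353
gripper_force: 0.0
```

```bash
python3 -m handwheel '[{"slide":[0,0,0],"rotation":[0,0,0]},{"slide":[0,0,0],"rotation":[0,0,0]},{"slide":[0,0,0],"rotation":[0,0,0]},{"slide":[0,0,0],"rotation":[0,0,0]},{"slide":[0,0,0],"rotation":[0,0,0]},{"slide":[0,0,0],"rotation":[0,0,0]}]' 0 40
```

```text
t: 3.4
position: [415.0, 261.3, 59.5]
tcp_rot: [180.0, 0.0, 84.0]
contact_force: [0.6, 0.6, -0.0]
grip_width: 0.1
gripper_force: 40.0
```

```bash
python3 -m handwheel '[{"slide":[0,0,0.02],"rotation":[0,0,0]},{"slide":[0,0,0.06],"rotation":[0,0,0]},{"slide":[0,0,0.11],"rotation":[0,0,0]},{"slide":[0,0,0.15],"rotation":[0,0,0]},{"slide":[0,0,0.18],"rotation":[0,0,0]},{"slide":[-0.005,-0.02,0.2],"rotation":[0,0,0]},{"slide":[-0.01,-0.06,0.2],"rotation":[0,0,0]},{"slide":[-0.015,-0.105,0.2],"rotation":[0,0,0]},{"slide":[-0.015,-0.15,0.2],"rotation":[0,0,0]},{"slide":[-0.015,-0.195,0.2],"rotation":[0,0,0]},{"slide":[-0.015,-0.24,0.2],"rotation":[0,0,0]}]' && python3 -m handwheel '[{"slide":[0,-0.045,0],"rotation":[0,0,0]},{"slide":[0,-0.09,0],"rotation":[0,0,0]},{"slide":[0.01,-0.135,0],"rotation":[0,0,0]},{"slide":[0.02,-0.18,0],"rotation":[0,0,0]},{"slide":[0.03,-0.22,0],"rotation":[0,0,0]},{"slide":[0.04,-0.26,0],"rotation":[0,0,0]},{"slide":[0.05,-0.295,0],"rotation":[0,0,0]},{"slide":[0.06,-0.32,0],"rotation":[0,0,0]},{"slide":[0.06,-0.32,0],"rotation":[0,0,0]},{"slide":[0.06,-0.32,0],"rotation":[0,0,0]},{"slide":[0.06,-0.32,0],"rotation":[0,0,0]}]'
python3 - <<'E'
from h import *
o=get_obs();np.savez('o2',**{k:o[k] for k in('position','tcp_rot')})
im=capture('wrist')[:,:,::-1].copy();cv2.imwrite('pics/w2.png',im)
print(o['position'],o['tcp_rot'],proj(cam('wrist',o),[[472,-219,137],[600,-219,137]]))
cv2.imwrite('pics/w2s.png',cv2.resize(im,(800,500),interpolation=cv2.INTER_CUBIC))
E
```

```text
t: 4.5
position: [399.3, 19.8, 259.5]
tcp_rot: [180.0, -0.0, 84.1]
contact_force: [0.5, 0.3, -0.5]
grip_width: 0.102
gripper_force: 40.0
t: 5.6
position: [459.4, -297.5, 259.3]
tcp_rot: [-180.0, -0.1, 84.1]
contact_force: [0.2, -0.1, -0.9]
grip_width: 0.101
gripper_force: 40.0
[ 459.37664539 -297.4577036   259.33779312] [-1.79953422e+02 -6.45797821e-02  8.40505697e+01] [[325.80714312 101.42520636]
 [480.93802833  86.68555758]]
```

View pics/w2s.png

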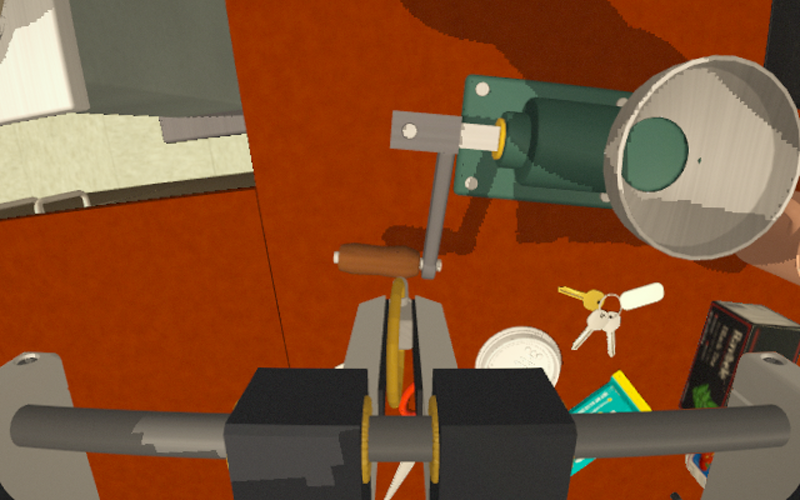

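The wrist view shows the hub with its light hole at (409.5,131), the base screws at (482,88) and (471,183), and the pin held between the fingers at (402,310) with its ring leaning left (−x).

```bash
python3 - <<'E'
from h import *
o=dict(np.load('o2.npz'));W=cam('wrist',o)
g=cv2.imread('pics/w2.png').astype(int);s=g.sum(2)
def cen(u,v,r=7):
    u,v=int(u/1.25),int(v/1.25);p=s[v-r:v+r+1,u-r:u+r+1];b=np.median(p);w=np.where(p>b+0.4*(p.max()-b),p-b,0);Y,X=np.mgrid[-r:r+1,-r:r+1]
    return u+(w*X).sum()/w.sum(),v+(w*Y).sum()/w.sum(),(w>0).sum()
h=cen(409.5,131);a=cen(482,88,5);b=cen(471,183,5);c=cen(622,103,5)
print(h,a,b,c)
print('hole',atz(W,h[:2],137),atz(W,h[:2],133))
A,B=atz(W,a[:2],12),atz(W,b[:2],12);d=A-B;print(A,B,'yaw',np.degrees(np.arctan2(-d[0],d[1])))
# hub edges: gray mask
for u in range(316,368,4):
    col=g[80:130,u];print(u,[ (80+i) for i in range(1,50) if abs(s[80+i,u]-s[79+i,u])>90],end=' ')
E
```

```text
(np.float64(327.6119083208769), np.float64(104.47653213751869), np.int64(90)) (np.float64(384.9298245614035), np.float64(70.52631578947368), np.int64(46)) (np.float64(373.63803019410494), np.float64(145.57117181883538), np.int64(20)) (np.float64(497.0115244642135), np.float64(81.44197331176709), np.int64(36))
hole [ 473.22135061 -221.56515617  137.        ] [ 473.3011461  -221.57890002  133.        ]
[ 544.11717493 -190.93487602   12.        ] [ 525.31855955 -274.63446138   12.        ] yaw -12.658364658053314
316 [88, 119] 320 [89] 324 [89, 100, 104, 109, 120] 328 [89, 99, 110, 111, 120] 332 [90, 103, 108, 121] 336 [90, 121] 340 [90, 121] 344 [91, 122] 348 [91, 122] 352 [] 356 [92] 360 [92] 364 [123]
```

Both the wrist view and the hub's edges give a mill yaw of about −12.3°. The hub hole is at (473.2, −221.6), against (471.5, −219.3) from the fixed cameras, so they agree within calibration. I'll hover the tip 8 mm above it and check with the fixed cameras.

```bash
python3 -m handwheel '[{"slide":[0.007,0.035,0],"rotation":[0,0,-3]},{"slide":[0.0135,0.07,0],"rotation":[0,0,-6.3]},{"slide":[0.0135,0.0755,-0.01],"rotation":[0,0,-6.3]},{"slide":[0.0135,0.0755,-0.035],"rotation":[0,0,-6.3]},{"slide":[0.0135,0.0755,-0.055],"rotation":[0,0,-6.3]},{"slide":[0.0135,0.0755,-0.068],"rotation":[0,0,-6.3]},{"slide":[0.0135,0.0755,-0.068],"rotation":[0,0,-6.3]},{"slide":[0.0135,0.0755,-0.068],"rotation":[0,0,-6.3]},{"slide":[0.0135,0.0755,-0.068],"rotation":[0,0,-6.3]}]'
python3 - <<'E'
from h import *
a=capture('scene')[:,:,::-1];b=capture('side')[:,:,::-1];cv2.imwrite('pics/s3.png',a);cv2.imwrite('pics/d3.png',b)
o=get_obs();p=o['position'];print(p,o['tcp_rot'])
tip=p-[0,0,45.7]
for n in('scene','side'):
    c=cam(n);print(n,proj(c,[tip,[473.2,-221.6,137]]))
def cr(im,x,y,w,h): return cv2.resize(im[y:y+h,x:x+w],(400,600),interpolation=cv2.INTER_CUBIC)
cv2.imwrite('pics/c3.png',np.hstack([cr(a,385,215,50,75),cr(b,315,60,50,75)]))
E
```

```text
t: 6.55
position: [473.9, -223.5, 192.5]
tcp_rot: [179.9, 0.0, 77.7]
contact_force: [1.4, 0.2, -1.7]
grip_width: 0.104
gripper_force: 40.0
[ 473.88671759 -223.59647089  192.4781026 ] [1.79891758e+02 4.42302760e-02 7.77249683e+01]
scene [[407.44065014 272.38486609]
 [405.59905053 275.82903368]]
side [[340.65416582 103.08829279]
 [340.81432359 105.78695533]]
```

View pics/c3.png

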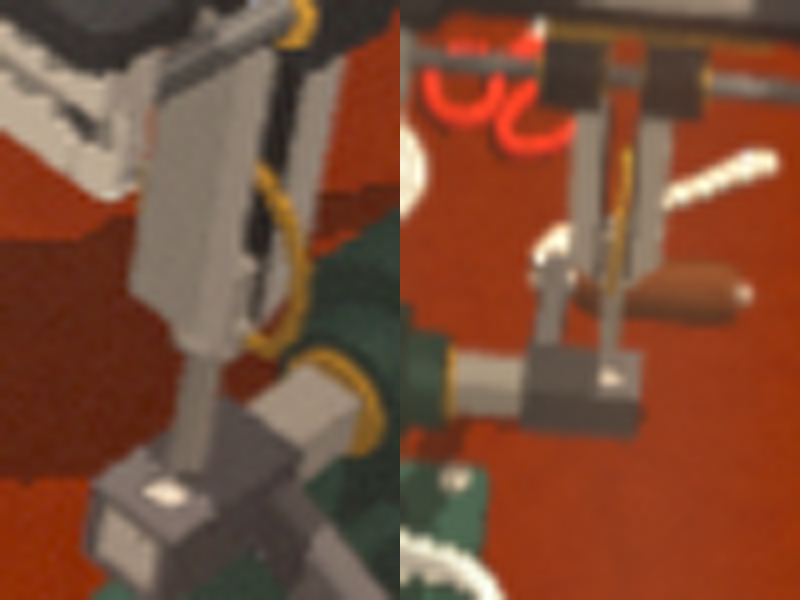

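The tip's lower end is at scene (408.6,273.0) and side (341.5,104.6). The hole is at scene (405.9,276.2) and side (341.5,107.2). I'll work out the correction from these offsets.

```bash
python3 - <<'E'
from h import *
p=np.array([473.887,-223.596,192.478]);tip=p-[0,0,45.7]
m={'scene':np.array([2.7,-3.2]),'side':np.array([0,-2.6])}
from scipy.optimize import least_squares
f=lambda h:np.concatenate([proj(cam(n),[tip])[0]-proj(cam(n),[[h[0],h[1],137]])[0]-m[n] for n in m])
r=least_squares(f,[473,-221]);print(r.x,r.fun)
o=get_obs();print(o['t'],o['position'])
E
```

```text
[ 473.03923926 -220.39205227] [-0.2332234   0.0274148  -0.25893521 -0.3884985 ]
6.65 [ 473.88671759 -223.59647089  192.4781026 ]
```

```bash
python3 -m handwheel '[{"slide":[-0.0004,0.0022,0],"rotation":[0,0,0]},{"slide":[-0.0004,0.0022,-0.003],"rotation":[0,0,0]},{"slide":[-0.0004,0.0022,-0.006],"rotation":[0,0,0]},{"slide":[-0.0004,0.0022,-0.008],"rotation":[0,0,0]},{"slide":[-0.0004,0.0022,-0.009],"rotation":[0,0,0]},{"slide":[-0.0004,0.0022,-0.009],"rotation":[0,0,0]}]'; python3 -m handwheel '[{"slide":[0,0,-0.0004],"rotation":[0,0,0]},{"slide":[0,0,-0.0008],"rotation":[0,0,0]},{"slide":[0,0,-0.0012],"rotation":[0,0,0]},{"slide":[0,0,-0.0016],"rotation":[0,0,0]},{"slide":[0,0,-0.002],"rotation":[0,0,0]}]'
```

```text
t: 7.25
position: [472.9, -221.0, 182.2]
tcp_rot: [-180.0, -0.0, 77.7]
contact_force: [0.3, -1.1, -1.0]
grip_width: 0.099
gripper_force: 40.0
t: 7.75
position: [473.1, -221.1, 180.5]
tcp_rot: [180.0, 0.0, 77.7]
contact_force: [-0.9, 0.0, -1.8]
grip_width: 0.104
gripper_force: 40.0
```

```bash
python3 -m handwheel '[{"slide":[0,0,-0.0004],"rotation":[0,0,0]},{"slide":[0,0,-0.0008],"rotation":[0,0,0]},{"slide":[0,0,-0.0012],"rotation":[0,0,0]},{"slide":[0,0,-0.0012],"rotation":[0,0,0]}]';python3 -m handwheel '[{"slide":[0,0,-0.0004],"rotation":[0,0,0]},{"slide":[0,0,-0.0008],"rotation":[0,0,0]},{"slide":[0,0,-0.0012],"rotation":[0,0,0]},{"slide":[0,0,-0.0012],"rotation":[0,0,0]}]'
```

```text
t: 8.15
position: [473.0, -221.0, 179.2]
tcp_rot: [-180.0, -0.0, 77.7]
contact_force: [0.2, 0.7, -0.6]
grip_width: 0.101
gripper_force: 40.0
t: 8.55
position: [473.1, -221.1, 178.6]
tcp_rot: [180.0, 0.0, 77.7]
contact_force: [-1.0, 0.7, 3.5]
grip_width: 0.104
gripper_force: 40.0
```

```bash
python3 -m handwheel '[{"slide":[0.0005,-0.0001,-0.0005],"rotation":[0,0,0]},{"slide":[0.001,-0.0002,-0.0005],"rotation":[0,0,0]},{"slide":[0.0015,-0.0003,-0.0005],"rotation":[0,0,0]},{"slide":[0.0015,-0.0003,-0.0005],"rotation":[0,0,0]}]';python3 -m handwheel '[{"slide":[0.0005,-0.0001,0],"rotation":[0,0,0]},{"slide":[0.001,-0.0002,0],"rotation":[0,0,0]},{"slide":[0.0015,-0.0003,0],"rotation":[0,0,0]},{"slide":[0.0015,-0.0003,0],"rotation":[0,0,0]}]'
```

```text
t: 8.95
position: [474.2, -221.4, 178.5]
tcp_rot: [-180.0, 0.0, 77.7]
contact_force: [-2.1, 1.5, 7.1]
grip_width: 0.1
gripper_force: 40.0
t: 9.35
position: [474.7, -221.5, 178.5]
tcp_rot: [-179.9, 0.0, 77.7]
contact_force: [-3.0, 1.8, 8.2]
grip_width: 0.105
gripper_force: 40.0
```

```bash
for i in 1; do python3 -m handwheel '[{"slide":[0.0005,-0.0001,0],"rotation":[0,0,0]},{"slide":[0.001,-0.0002,0],"rotation":[0,0,0]},{"slide":[0.0015,-0.0003,0],"rotation":[0,0,0]},{"slide":[0.0015,-0.0003,0],"rotation":[0,0,0]}]'; python3 -m handwheel '[{"slide":[0.0005,-0.0001,0],"rotation":[0,0,0]},{"slide":[0.001,-0.0002,0],"rotation":[0,0,0]},{"slide":[0.0015,-0.0003,0],"rotation":[0,0,0]},{"slide":[0.0015,-0.0003,0],"rotation":[0,0,0]}]';done
```

```text
t: 9.75
position: [475.1, -221.5, 178.5]
tcp_rot: [-179.7, 0.0, 77.7]
contact_force: [-5.7, 0.7, 9.1]
grip_width: 0.097
gripper_force: 40.1
t: 10.15
position: [476.4, -221.6, 178.5]
tcp_rot: [-179.7, 0.0, 77.7]
contact_force: [-6.1, 2.1, 10.7]
grip_width: 0.101
gripper_force: 40.1
```

```bash
python3 -m handwheel '[{"slide":[0.0005,-0.0001,0.0004],"rotation":[0,0,0]},{"slide":[0.001,-0.0002,0.0004],"rotation":[0,0,0]},{"slide":[0.0015,-0.0003,0.0004],"rotation":[0,0,0]},{"slide":[0.0015,-0.0003,0.0004],"rotation":[0,0,0]}]'; python3 -m handwheel '[{"slide":[0.0005,-0.0001,0],"rotation":[0,0,0]},{"slide":[0.001,-0.0002,0],"rotation":[0,0,0]},{"slide":[0.0015,-0.0003,0],"rotation":[0,0,0]},{"slide":[0.0015,-0.0003,0],"rotation":[0,0,0]}]'
```

```text
t: 10.55
position: [477.9, -221.8, 178.5]
tcp_rot: [-179.7, -0.0, 77.7]
contact_force: [-4.8, 1.3, 8.5]
grip_width: 0.103
gripper_force: 40.1
t: 10.95
position: [479.4, -222.1, 178.5]
tcp_rot: [-179.7, -0.0, 77.7]
contact_force: [-5.7, 2.4, 8.5]
grip_width: 0.1
gripper_force: 40.1
```

```bash
python3 -m handwheel '[{"slide":[0.0005,-0.0001,0],"rotation":[0,0,0]},{"slide":[0.001,-0.0002,0],"rotation":[0,0,0]},{"slide":[0.0015,-0.0003,0],"rotation":[0,0,0]},{"slide":[0.0015,-0.0003,0],"rotation":[0,0,0]}]'; python3 -m handwheel '[{"slide":[0.0005,-0.0001,0],"rotation":[0,0,0]},{"slide":[0.001,-0.0002,0],"rotation":[0,0,0]},{"slide":[0.0015,-0.0003,0],"rotation":[0,0,0]},{"slide":[0.0015,-0.0003,0],"rotation":[0,0,0]}]'
```

```text
t: 11.35
position: [480.9, -222.4, 178.5]
tcp_rot: [-179.7, -0.0, 77.7]
contact_force: [-5.8, 0.8, 6.7]
grip_width: 0.104
gripper_force: 40.1
t: 11.75
position: [482.4, -222.7, 178.5]
tcp_rot: [-179.7, -0.0, 77.7]
contact_force: [-5.7, 1.2, 8.7]
grip_width: 0.101
gripper_force: 40.1
```

```bash
python3 -m handwheel '[{"slide":[0.0005,-0.0001,0],"rotation":[0,0,0]},{"slide":[0.001,-0.0002,0],"rotation":[0,0,0]},{"slide":[0.0015,-0.0003,0],"rotation":[0,0,0]},{"slide":[0.0015,-0.0003,0],"rotation":[0,0,0]}]'
```

```text
t: 12.15
position: [484.0, -223.0, 178.5]
tcp_rot: [-179.7, -0.0, 77.7]
contact_force: [-5.7, 1.0, 8.3]
grip_width: 0.104
gripper_force: 40.1
```

```bash
python3 -m handwheel '[{"slide":[0.0005,-0.0001,0],"rotation":[0,0,0]},{"slide":[0.001,-0.0002,0],"rotation":[0,0,0]},{"slide":[0.0015,-0.0003,0],"rotation":[0,0,0]},{"slide":[0.0015,-0.0003,0],"rotation":[0,0,0]}]'; python3 -m handwheel '[{"slide":[0.0005,-0.0001,0],"rotation":[0,0,0]},{"slide":[0.001,-0.0002,0],"rotation":[0,0,0]},{"slide":[0.0015,-0.0003,0],"rotation":[0,0,0]},{"slide":[0.0015,-0.0003,0],"rotation":[0,0,0]}]'
```

```text
t: 12.55
position: [485.6, -223.3, 178.4]
tcp_rot: [-179.7, -0.0, 77.7]
contact_force: [-3.9, 1.8, 7.3]
grip_width: 0.101
gripper_force: 40.1
t: 12.95
position: [487.3, -223.5, 178.3]
tcp_rot: [-179.7, -0.0, 77.7]
contact_force: [-4.8, 1.9, 6.5]
grip_width: 0.101
gripper_force: 40.1
```

```bash
python3 -m handwheel '[{"slide":[0.0005,-0.0001,0],"rotation":[0,0,0]},{"slide":[0.001,-0.0002,0],"rotation":[0,0,0]},{"slide":[0.0015,-0.0003,0],"rotation":[0,0,0]},{"slide":[0.0015,-0.0003,0],"rotation":[0,0,0]}]'
```

```text
t: 13.35
position: [489.9, -223.9, 177.3]
tcp_rot: [-179.8, -0.1, 77.7]
contact_force: [-2.7, 1.0, 0.4]
grip_width: 0.101
gripper_force: 40.0
```

```bash
python3 -m handwheel '[{"slide":[0,0,-0.0005],"rotation":[0,0,0]},{"slide":[0,0,-0.001],"rotation":[0,0,0]},{"slide":[0,0,-0.0015],"rotation":[0,0,0]},{"slide":[0,0,-0.002],"rotation":[0,0,0]},{"slide":[0,0,-0.002],"rotation":[0,0,0]}]'
```

```text
t: 13.85
position: [490.7, -224.3, 175.6]
tcp_rot: [-179.9, -0.0, 77.7]
contact_force: [-3.0, 1.1, -1.3]
grip_width: 0.101
gripper_force: 40.0
```

```bash
python3 -m handwheel '[{"slide":[0,0,-0.001],"rotation":[0,0,0]},{"slide":[0,0,-0.0025],"rotation":[0,0,0]},{"slide":[0,0,-0.004],"rotation":[0,0,0]},{"slide":[0,0,-0.0055],"rotation":[0,0,0]},{"slide":[0,0,-0.007],"rotation":[0,0,0]},{"slide":[0,0,-0.0085],"rotation":[0,0,0]},{"slide":[0,0,-0.01],"rotation":[0,0,0]}]'
```

```text
t: 14.55
position: [490.7, -224.3, 165.7]
tcp_rot: [-180.0, -0.0, 77.7]
contact_force: [-4.3, 2.5, 0.3]
grip_width: 0.102
gripper_force: 40.0
```

```bash
python3 -m handwheel '[{"slide":[-0.0003,0.0003,-0.001],"rotation":[0,0,0]},{"slide":[-0.0005,0.0005,-0.002],"rotation":[0,0,0]},{"slide":[-0.0005,0.0005,-0.003],"rotation":[0,0,0]},{"slide":[-0.0005,0.0005,-0.004],"rotation":[0,0,0]},{"slide":[-0.0005,0.0005,-0.005],"rotation":[0,0,0]},{"slide":[-0.0005,0.0005,-0.006],"rotation":[0,0,0]}]'
```

```text
t: 15.15
position: [490.6, -224.2, 159.9]
tcp_rot: [180.0, -0.0, 77.7]
contact_force: [-3.4, 1.5, 0.1]
grip_width: 0.099
gripper_force: 40.0
```

```bash
python3 -m handwheel '[{"slide":[0,0,-0.0015],"rotation":[0,0,0]},{"slide":[0,0,-0.003],"rotation":[0,0,0]},{"slide":[0,0,-0.005],"rotation":[0,0,0]},{"slide":[0,0,-0.007],"rotation":[0,0,0]},{"slide":[0,0,-0.009],"rotation":[0,0,0]},{"slide":[0,0,-0.011],"rotation":[0,0,0]},{"slide":[0,0,-0.0125],"rotation":[0,0,0]},{"slide":[0,0,-0.0125],"rotation":[0,0,0]}]'; python3 -m handwheel '[{"slide":[0,0,-0.0005],"rotation":[0,0,0]},{"slide":[0,0,-0.001],"rotation":[0,0,0]},{"slide":[0,0,-0.0015],"rotation":[0,0,0]},{"slide":[0,0,-0.002],"rotation":[0,0,0]}]'
```

```text
t: 15.95
position: [490.4, -224.1, 147.1]
tcp_rot: [-180.0, -0.0, 77.7]
contact_force: [-4.5, 2.5, -2.1]
grip_width: 0.104
gripper_force: 40.0
t: 16.35
position: [490.4, -224.1, 145.6]
tcp_rot: [-180.0, -0.0, 77.7]
contact_force: [-4.3, 3.3, 0.6]
grip_width: 0.105
gripper_force: 40.0
```

```bash
python3 -m handwheel '[{"slide":[0,0,-0.0004],"rotation":[0,0,0]},{"slide":[0,0,-0.0008],"rotation":[0,0,0]},{"slide":[0,0,-0.0012],"rotation":[0,0,0]},{"slide":[0,0,-0.0012],"rotation":[0,0,0]}]'; python3 -m handwheel '[{"slide":[0,0,-0.0004],"rotation":[0,0,0]},{"slide":[0,0,-0.0008],"rotation":[0,0,0]},{"slide":[0,0,-0.0008],"rotation":[0,0,0]}]'
```

```text
t: 16.75
position: [490.5, -224.1, 144.5]
tcp_rot: [-180.0, -0.0, 77.7]
contact_force: [-4.1, 3.2, 0.3]
grip_width: 0.1
gripper_force: 40.0
t: 17.05
position: [490.5, -224.1, 144.4]
tcp_rot: [180.0, 0.0, 77.7]
contact_force: [-5.4, 2.4, 5.3]
grip_width: 0.101
gripper_force: 40.0
```

The pin is seated: 5 N at the expected height of 144.4. I'll relax the side load, open only a little to clear the bearing, and rise clear of the ring.

```bash
python3 -m handwheel '[{"slide":[-0.001,0.0005,0.0003],"rotation":[0,0,0]},{"slide":[-0.0015,0.0008,0.0006],"rotation":[0,0,0]},{"slide":[-0.0015,0.0008,0.0006],"rotation":[0,0,0]}]'; python3 -m handwheel '[{"slide":[0,0,0],"rotation":[0,0,0]},{"slide":[0,0,0],"rotation":[0,0,0]},{"slide":[0,0,0],"rotation":[0,0,0]},{"slide":[0,0,0],"rotation":[0,0,0]}]' 0.35
```

```text
t: 17.35
position: [490.2, -224.0, 144.5]
tcp_rot: [179.8, 0.0, 77.7]
contact_force: [-1.2, 2.3, 0.4]
grip_width: 0.104
gripper_force: 40.0
t: 17.75
position: [489.5, -223.8, 144.3]
tcp_rot: [179.9, 0.0, 77.7]
contact_force: [-0.3, -0.6, -0.2]
grip_width: 0.351
gripper_force: 0.0
```

```bash
python3 -m handwheel '[{"slide":[0,0,0.01],"rotation":[0,0,0]},{"slide":[0,0,0.03],"rotation":[0,0,0]},{"slide":[0,0,0.055],"rotation":[0,0,0]},{"slide":[0,0,0.075],"rotation":[0,0,0]},{"slide":[0,0,0.075],"rotation":[0,0,8.5]},{"slide":[0,0,0.075],"rotation":[0,0,17]},{"slide":[0,0,0.075],"rotation":[0,0,25.5]},{"slide":[0,0,0.075],"rotation":[0,0,34]},{"slide":[0,0,0.075],"rotation":[0,0,42.5]},{"slide":[0,0,0.075],"rotation":[0,0,51]},{"slide":[0,0,0.075],"rotation":[0,0,59.5]},{"slide":[0,0,0.075],"rotation":[0,0,68]}]' 0.33; python3 -m handwheel '[{"slide":[0.006,-0.001,0],"rotation":[0,0,8]},{"slide":[0.012,-0.0025,0],"rotation":[0,0,16]},{"slide":[0.0185,-0.004,0],"rotation":[0,0,22]},{"slide":[0.0185,-0.004,0],"rotation":[0,0,22]},{"slide":[0.0185,-0.004,0],"rotation":[0,0,22]}]'
python3 - <<'E'
from h import *
o=get_obs();np.savez('o4',**{k:o[k] for k in('position','tcp_rot')});print(o['position'],o['tcp_rot'],o['q'])
a=capture('scene')[:,:,::-1];b=capture('side')[:,:,::-1];w=capture('wrist')[:,:,::-1];cv2.imwrite('pics/w4.png',w)
def cr(im,x,y,w,h,W=400,H=300): return cv2.resize(im[y:y+h,x:x+w],(W,H),interpolation=cv2.INTER_CUBIC)
cv2.imwrite('pics/c4.png',np.vstack([np.hstack([cr(a,370,210,100,75),cr(b,290,60,80,60)]),cr(w,160,100,320,120,800,300)]))
E
```

```text
t: 18.95
position: [489.3, -223.5, 219.9]
tcp_rot: [180.0, 0.1, 146.1]
contact_force: [0.1, 0.3, -0.2]
grip_width: 0.331
gripper_force: 0.0
t: 19.45
position: [507.5, -227.4, 219.5]
tcp_rot: [-180.0, 0.0, 167.6]
contact_force: [-0.2, -0.8, 0.3]
grip_width: 0.328
gripper_force: 0.0
[ 507.53557472 -227.3619825   219.48565317] [-1.79996816e+02  1.56831220e-02  1.67598238e+02] [-3.13011532e+01  1.37344630e+01  8.71278691e+01  2.10508412e-03
  7.91217988e+01 -1.08899788e+02]
```

View pics/c4.png

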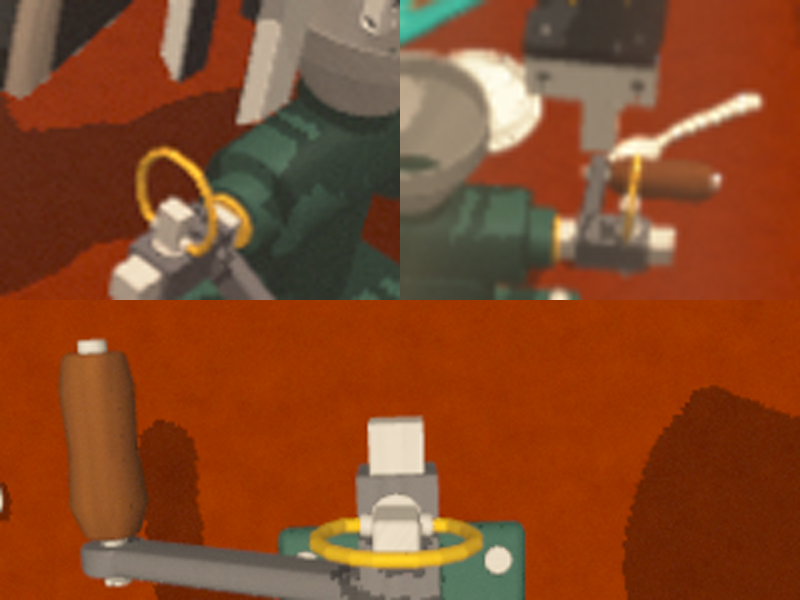

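The pin stands upright with its collar on the hub and the ring upright over the head, centred between the fingers (ring centre at crop column 396). The spindle's end sticks out past the hub. I'll lower the straddling fingers inboard of the ring and sweep it outwards.

```bash
python3 -m handwheel '[{"slide":[0,-0.0005,-0.02],"rotation":[0,0,0]},{"slide":[0,-0.0005,-0.04],"rotation":[0,0,0]},{"slide":[0,-0.0005,-0.0545],"rotation":[0,0,0]},{"slide":[0,-0.0005,-0.0545],"rotation":[0,0,0]}]'; python3 -m handwheel '[{"slide":[-0.008,0.0017,0],"rotation":[0,0,0]},{"slide":[-0.016,0.0034,0],"rotation":[0,0,0]},{"slide":[-0.022,0.0047,0],"rotation":[0,0,0]},{"slide":[-0.028,0.006,0],"rotation":[0,0,0]},{"slide":[-0.034,0.0073,0],"rotation":[0,0,0]},{"slide":[-0.039,0.0084,0],"rotation":[0,0,0]},{"slide":[-0.039,0.0084,0],"rotation":[0,0,0]}]'
```

```text
t: 20.0
position: [505.9, -227.0, 162.7]
tcp_rot: [179.9, -0.2, 167.7]
contact_force: [-0.6, 0.0, -0.8]
grip_width: 0.329
gripper_force: 0.0
t: 20.7
position: [467.6, -219.1, 164.7]
tcp_rot: [180.0, -0.0, 167.7]
contact_force: [0.2, 0.4, -0.5]
grip_width: 0.332
gripper_force: 0.1
```

```bash
python3 -m handwheel '[{"slide":[-0.003,0.0006,-0.006],"rotation":[0,0,0]},{"slide":[-0.005,0.0011,-0.012],"rotation":[0,0,0]},{"slide":[-0.0068,0.0015,-0.018],"rotation":[0,0,0]},{"slide":[-0.0078,0.0017,-0.024],"rotation":[0,0,0]},{"slide":[-0.009,0.002,-0.031],"rotation":[0,0,0]},{"slide":[-0.0098,0.0021,-0.037],"rotation":[0,0,0]},{"slide":[-0.0098,0.0021,-0.037],"rotation":[0,0,0]}]'; python3 -m handwheel '[{"slide":[0.003,-0.0006,-0.005],"rotation":[0,0,0]},{"slide":[0.006,-0.0013,-0.008],"rotation":[0,0,0]},{"slide":[0.0088,-0.0019,-0.011],"rotation":[0,0,0]},{"slide":[0.0088,-0.0019,-0.018],"rotation":[0,0,0]},{"slide":[0.0088,-0.0019,-0.025],"rotation":[0,0,0]},{"slide":[0.0088,-0.0019,-0.025],"rotation":[0,0,0]}]'
python3 - <<'E'
from h import *
a=capture('scene')[:,:,::-1];b=capture('side')[:,:,::-1];w=capture('wrist')[:,:,::-1]
def cr(im,x,y,w,h,W=400,H=300): return cv2.resize(im[y:y+h,x:x+w],(W,H),interpolation=cv2.INTER_CUBIC)
cv2.imwrite('pics/c5.png',np.vstack([np.hstack([cr(a,370,225,80,60),cr(b,300,75,80,60)]),np.hstack([cr(w,200,130,240,180),cr(w,240,190,160,120)])]))
E
```

```text
t: 21.4
position: [457.9, -216.7, 126.4]
tcp_rot: [179.9, -0.1, 167.7]
contact_force: [0.0, 1.3, 0.0]
grip_width: 0.333
gripper_force: 0.1
t: 22.0
position: [466.6, -218.7, 101.3]
tcp_rot: [179.9, -0.1, 167.7]
contact_force: [-0.1, 0.3, -0.4]
grip_width: 0.328
gripper_force: 0.1
```

View pics/c5.png

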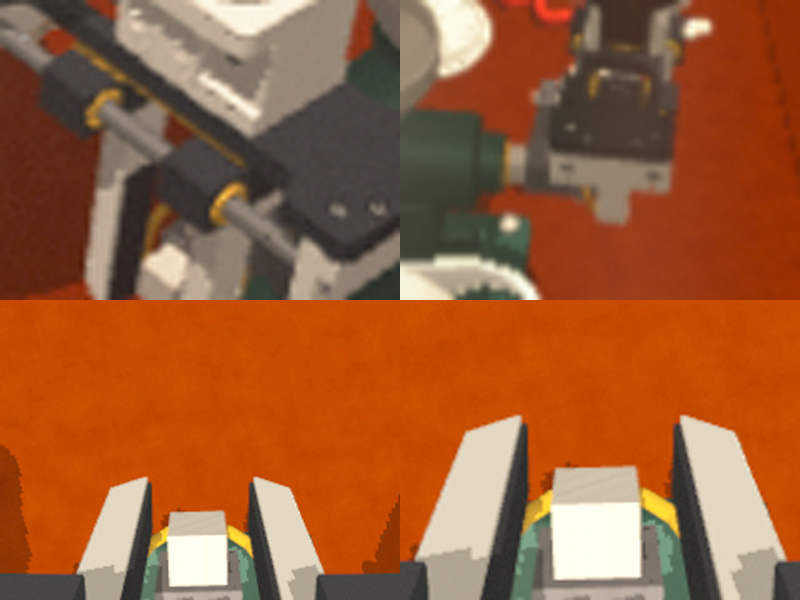

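The ring is hanging down, seen as a yellow arc behind the spindle's end between the two fingers. Next I'll tilt the tips 20° under the hub and push inwards.

```bash
python3 -m handwheel '[{"slide":[0,0,0.002],"rotation":[-1.5,-6.8,0]},{"slide":[0,0,0.004],"rotation":[-3,-13.7,0]},{"slide":[0,0,0.0055],"rotation":[-4.3,-19.5,0]},{"slide":[0,0,0.0055],"rotation":[-4.3,-19.5,0]},{"slide":[0.002,-0.0004,0.0055],"rotation":[-4.3,-19.5,0]},{"slide":[0.004,-0.0009,0.0055],"rotation":[-4.3,-19.5,0]},{"slide":[0.006,-0.0013,0.0055],"rotation":[-4.3,-19.5,0]},{"slide":[0.008,-0.0017,0.0055],"rotation":[-4.3,-19.5,0]},{"slide":[0.008,-0.0017,0.0055],"rotation":[-4.3,-19.5,0]},{"slide":[0.008,-0.0017,0.0055],"rotation":[-4.3,-19.5,0]}]'
```

```text
t: 23.15
position: [476.0, -220.9, 107.9]
tcp_rot: [-180.0, 20.0, 167.7]
contact_force: [-0.5, 0.3, 0.4]
grip_width: 0.331
gripper_force: 0.1
```

```bash
python3 -m handwheel '[{"slide":[0.0005,-0.0001,0],"rotation":[0,0,0]},{"slide":[0.001,-0.0002,0],"rotation":[0,0,0]},{"slide":[0.0015,-0.0003,0],"rotation":[0,0,0]},{"slide":[0.002,-0.0004,0],"rotation":[0,0,0]},{"slide":[0.002,-0.0004,0],"rotation":[0,0,0]}]'; python3 -m handwheel '[{"slide":[0.0005,-0.0001,0],"rotation":[0,0,0]},{"slide":[0.001,-0.0002,0],"rotation":[0,0,0]},{"slide":[0.0015,-0.0003,0],"rotation":[0,0,0]},{"slide":[0.002,-0.0004,0],"rotation":[0,0,0]},{"slide":[0.002,-0.0004,0],"rotation":[0,0,0]}]'
```

```text
t: 23.65
position: [477.0, -221.1, 107.8]
tcp_rot: [-180.0, 19.9, 167.7]
contact_force: [-1.4, 0.6, 0.7]
grip_width: 0.329
gripper_force: 1.4
t: 24.15
position: [479.5, -221.4, 107.8]
tcp_rot: [180.0, 20.0, 167.7]
contact_force: [-1.0, 0.9, -0.2]
grip_width: 0.327
gripper_force: 0.9
```

```bash
python3 -m handwheel '[{"slide":[0.0005,-0.0001,0],"rotation":[0,0,0]},{"slide":[0.001,-0.0002,0],"rotation":[0,0,0]},{"slide":[0.0015,-0.0003,0],"rotation":[0,0,0]},{"slide":[0.0015,-0.0003,0],"rotation":[0,0,0]}]'; python3 -m handwheel '[{"slide":[0.0005,-0.0001,0],"rotation":[0,0,0]},{"slide":[0.001,-0.0002,0],"rotation":[0,0,0]},{"slide":[0.0015,-0.0003,0],"rotation":[0,0,0]},{"slide":[0.0015,-0.0003,0],"rotation":[0,0,0]}]'
```

```text
t: 24.55
position: [481.6, -222.3, 108.4]
tcp_rot: [-179.9, 20.0, 167.7]
contact_force: [-0.6, 0.2, -0.6]
grip_width: 0.328
gripper_force: 0.6
t: 24.95
position: [483.2, -222.9, 108.5]
tcp_rot: [-179.9, 20.1, 167.7]
contact_force: [-0.5, 0.9, -0.6]
grip_width: 0.331
gripper_force: 0.1
```

```bash
cat > ringfit.py <<'E'
from h import *
from scipy.spatial import cKDTree
def run(pin=(490.2,-224.0,137.),yaw=-12.3,tag='r'):
    o=get_obs()
    P=np.array([[-15.5,0],[-19,9],[-21,19],[-20,29],[-16,38],[-9,44.5],[0,46.7],[9,44.5],[16,38],[20,29],[21,19],[19,9],[15.5,0]])
    t=np.linspace(0,12,200);Y=np.interp(t,range(13),P[:,0]);Z=np.interp(t,range(13),P[:,1])
    Rm=R.from_euler('z',yaw,degrees=True).as_matrix()
    for n in('wrist','scene','side'):
        im=capture(n)[:,:,::-1].copy();cv2.imwrite(f'pics/{tag}_{n}.png',im);C=cam(n,o)
        hsv=cv2.cvtColor(im,cv2.COLOR_BGR2HSV);m=(hsv[...,0]>=17)&(hsv[...,0]<=32)&(hsv[...,1]>140)&(hsv[...,2]>70)
        pr=lambda th:proj(C,(np.c_[-np.sin(th)*Z,Y,np.cos(th)*Z]@Rm.T)+np.array(pin)+[0,0,8])
        allp=np.vstack([pr(th) for th in np.arange(2,3.4,.1)]);lo,hi=allp.min(0)-5,allp.max(0)+5
        v,u=np.nonzero(m);k=(u>lo[0])&(u<hi[0])&(v>lo[1])&(v<hi[1]);pts=np.c_[u,v][k]
        print(n,len(pts),pts.min(0) if len(pts) else '',pts.max(0) if len(pts) else '')
        if len(pts)<5: continue
        res=[(round(th,2),round(float(np.minimum(cKDTree(pr(th)).query(pts)[0],6).mean()),2)) for th in np.arange(2.2,3.45,.08)]
        print(res)
if __name__=='__main__': run()
E
python3 ringfit.py
```

```text
wrist 374 [283 260] [356 320]
[(np.float64(2.2), 4.18), (np.float64(2.28), 4.16), (np.float64(2.36), 4.15), (np.float64(2.44), 4.15), (np.float64(2.52), 4.14), (np.float64(2.6), 4.13), (np.float64(2.68), 4.13), (np.float64(2.76), 4.13), (np.float64(2.84), 4.13), (np.float64(2.92), 4.14), (np.float64(3.0), 4.13), (np.float64(3.08), 4.02), (np.float64(3.16), 3.66), (np.float64(3.24), 3.21), (np.float64(3.32), 3.49), (np.float64(3.4), 4.09)]
scene 25 [403 271] [409 278]
[(np.float64(2.2), 6.0), (np.float64(2.28), 6.0), (np.float64(2.36), 6.0), (np.float64(2.44), 6.0), (np.float64(2.52), 5.99), (np.float64(2.6), 5.93), (np.float64(2.68), 5.79), (np.float64(2.76), 5.53), (np.float64(2.84), 5.12), (np.float64(2.92), 4.56), (np.float64(3.0), 3.9), (np.float64(3.08), 3.14), (np.float64(3.16), 2.36), (np.float64(3.24), 2.03), (np.float64(3.32), 2.16), (np.float64(3.4), 2.54)]
side 12 [333  96] [341 115]
[(np.float64(2.2), 2.93), (np.float64(2.28), 2.85), (np.float64(2.36), 2.76), (np.float64(2.44), 2.63), (np.float64(2.52), 2.48), (np.float64(2.6), 2.31), (np.float64(2.68), 2.13), (np.float64(2.76), 1.93), (np.float64(2.84), 1.72), (np.float64(2.92), 1.49), (np.float64(3.0), 1.27), (np.float64(3.08), 1.11), (np.float64(3.16), 0.82), (np.float64(3.24), 0.83), (np.float64(3.32), 1.03), (np.float64(3.4), 1.28)]
```

All three cameras fit a ring angle near 3.24 and there is no residual force, so the ring seems to have snapped. I'll nudge 1.5 mm further, back out and check with a clear view.

```bash
python3 -m handwheel '[{"slide":[0.0005,-0.0001,0],"rotation":[0,0,0]},{"slide":[0.001,-0.0002,0],"rotation":[0,0,0]},{"slide":[0.0015,-0.0003,0],"rotation":[0,0,0]},{"slide":[0.0015,-0.0003,0],"rotation":[0,0,0]}]'; python3 -m handwheel '[{"slide":[-0.003,0.0006,0],"rotation":[0,0,0]},{"slide":[-0.01,0.002,0],"rotation":[0,0,0]},{"slide":[-0.025,0.005,0],"rotation":[0,0,0]},{"slide":[-0.05,0.01,0],"rotation":[0,0,0]},{"slide":[-0.085,0.018,0.01],"rotation":[0,0,0]},{"slide":[-0.115,0.024,0.05],"rotation":[1.5,6.8,0]},{"slide":[-0.14,0.03,0.1],"rotation":[3,13.7,0]},{"slide":[-0.14,0.03,0.14],"rotation":[4.3,19.5,0]},{"slide":[-0.14,0.08,0.14],"rotation":[4.3,19.5,0]},{"slide":[-0.14,0.12,0.14],"rotation":[4.3,19.5,0]},{"slide":[-0.14,0.12,0.14],"rotation":[4.3,19.5,0]},{"slide":[-0.14,0.12,0.14],"rotation":[4.3,19.5,0]}]'; sed -i 's/np.arange(2.2,3.45,.08)/np.arange(2.8,3.5,.06)/' ringfit.py; python3 - <<'E'
from ringfit import *
run(tag='r2')
# where is the brass hidden/visible, pixel mask of scene
for n,(x0,x1,y0,y1) in {'scene':(395,425,262,296),'side':(325,350,90,120)}.items():
    im=cv2.imread(f'pics/r2_{n}.png');h=cv2.cvtColor(im,cv2.COLOR_BGR2HSV);m=(h[...,0]>=15)&(h[...,0]<=33)&(h[...,1]>110)&(h[...,2]>60)
    print(n,x0,y0);print('\n'.join(''.join('#' if m[v,u] else '.' for u in range(x0,x1)) for v in range(y0,y1)))
E
```

```text
t: 25.5
position: [484.1, -222.7, 108.1]
tcp_rot: [-179.9, 20.0, 167.7]
contact_force: [-0.2, 0.3, -0.4]
grip_width: 0.334
gripper_force: 0.1
t: 26.7
position: [343.0, -102.0, 248.0]
tcp_rot: [-180.0, 0.0, 167.9]
contact_force: [0.1, -0.3, 0.8]
grip_width: 0.329
gripper_force: 0.0
wrist 577 [237 317] [253 376]
[(np.float64(2.8), 4.98), (np.float64(2.86), 5.0), (np.float64(2.92), 5.02), (np.float64(2.98), 5.03), (np.float64(3.04), 5.03), (np.float64(3.1), 5.04), (np.float64(3.16), 5.05), (np.float64(3.22), 5.06), (np.float64(3.28), 5.05), (np.float64(3.34), 5.05), (np.float64(3.4), 5.04), (np.float64(3.46), 5.03)]
scene 70 [403 259] [425 287]
[(np.float64(2.8), 1.95), (np.float64(2.86), 1.85), (np.float64(2.92), 1.74), (np.float64(2.98), 1.63), (np.float64(3.04), 1.52), (np.float64(3.1), 1.42), (np.float64(3.16), 1.32), (np.float64(3.22), 1.23), (np.float64(3.28), 1.28), (np.float64(3.34), 1.48), (np.float64(3.4), 1.74), (np.float64(3.46), 2.05)]
side 9 [334 107] [335 113]
[(np.float64(2.8), 1.03), (np.float64(2.86), 0.9), (np.float64(2.92), 0.76), (np.float64(2.98), 0.63), (np.float6
[... 1355 characters left out ...]
........................
.........................
.........................
.........................
.........................
.........................
.........................
.........................
.........................
.........................
.........................
.........................
.........................
..........#..............
.........###.............
.........##..............
.........##..............
.........##..............
.........##..............
.........##..............
........###..............
........##...............
........#................
.........................
.........................
.........................
.........................
```

```bash
python3 - <<'E'
from h import *
from scipy.spatial import cKDTree
P=np.array([[-15.5,0],[-19,9],[-21,19],[-20,29],[-16,38],[-9,44.5],[0,46.7],[9,44.5],[16,38],[20,29],[21,19],[19,9],[15.5,0]])
t=np.linspace(0,12,200);Y=np.interp(t,range(13),P[:,0]);Z=np.interp(t,range(13),P[:,1]);Rm=R.from_euler('z',-12.3,degrees=True).as_matrix()
D={}
for n,(x0,x1,y0,y1) in {'scene':(411,425,270,290),'side':(325,350,100,120)}.items():
    h=cv2.cvtColor(cv2.imread(f'pics/r2_{n}.png'),cv2.COLOR_BGR2HSV);m=(h[...,0]>=15)&(h[...,0]<=33)&(h[...,1]>110)&(h[...,2]>60)
    v,u=np.nonzero(m[y0:y1,x0:x1]);D[n]=np.c_[u+x0,v+y0]
for th in np.arange(2.9,3.45,.06):
    b={}
    for n in D:
        C=cam(n);b[n]=min((round(np.sqrt((cKDTree(proj(C,np.c_[-np.sin(th)*Z,Y,np.cos(th)*Z]@Rm.T+[490.2+a,-224+c,145+e])).query(D[n])[0]**2).mean()),2),a,c,e) for a in(-1.5,0,1.5) for c in(-1.5,0,1.5) for e in (-1,0,1))
        b[n+'0']=round(np.sqrt((cKDTree(proj(C,np.c_[-np.sin(th)*Z,Y,np.cos(th)*Z]@Rm.T+[490.2,-224,145])).query(D[n])[0]**2).mean()),2)
    print(round(th,2),b)
o=get_obs();print(o['t'],o['contact_force'])
E
```

```text
2.9 {'scene': (np.float64(1.7), 1.5, 0, 1), 'scene0': np.float64(1.82), 'side': (np.float64(1.28), 1.5, -1.5, -1), 'side0': np.float64(1.56)}
2.96 {'scene': (np.float64(1.59), 1.5, 0, 1), 'scene0': np.float64(1.71), 'side': (np.float64(1.08), 1.5, -1.5, -1), 'side0': np.float64(1.37)}
3.02 {'scene': (np.float64(1.46), 1.5, 0, 1), 'scene0': np.float64(1.59), 'side': (np.float64(0.88), 1.5, -1.5, -1), 'side0': np.float64(1.15)}
3.08 {'scene': (np.float64(1.34), 1.5, 0, 1), 'scene0': np.float64(1.45), 'side': (np.float64(0.63), 1.5, -1.5, -1), 'side0': np.float64(0.92)}
3.14 {'scene': (np.float64(1.24), 0, 0, 1), 'scene0': np.float64(1.3), 'side': (np.float64(0.45), 1.5, -1.5, -1), 'side0': np.float64(0.7)}
3.2 {'scene': (np.float64(1.13), 0, 0, 1), 'scene0': np.float64(1.16), 'side': (np.float64(0.62), 0, -1.5, -1), 'side0': np.float64(0.62)}
3.26 {'scene': (np.float64(1.11), -1.5, 0, 1), 'scene0': np.float64(1.13), 'side': (np.float64(0.45), -1.5, -1.5, 0), 'side0': np.float64(0.62)}
3.32 {'scene': (np.float64(1.19), -1.5, 0, 0), 'scene0': np.float64(1.29), 'side': (np.float64(0.5), -1.5, 1.5, 1), 'side0': np.float64(0.81)}
3.38 {'scene': (np.float64(1.4), -1.5, 0, -1), 'scene0': np.float64(1.64), 'side': (np.float64(0.71), -1.5, 1.5, 0), 'side0': np.float64(1.02)}
3.44 {'scene': (np.float64(1.71), -1.5, 1.5, -1), 'scene0': np.float64(2.11), 'side': (np.float64(0.91), -1.5, 1.5, -1), 'side0': np.float64(1.21)}
26.85 [-0.4664963 -0.2065226 -0.5781901]
```

The scene fit is best at about 3.24 rad and the side fit at 3.2–3.26, clearly past the 3.03 stop. The fingers also passed that point without resistance, so the ring has snapped. I'm handing in.

```bash
python3 -c "from plant import *; print(finish_job())"
```

```text
the job is handed in; nothing more can be done
None
```

I handed the job in at about 27 s: the pin is seated through hub and spindle, the ring measured about 3.24 rad in the camera fits (snapped behind the tip), and the arm is clear; the hand-in returned no verdict.

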